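Take the blade insert out of the slicer for washing

TASK

The julienne blade insert of the hand slicer has to go to the wash. Hold the guard's spring tab down while you slide the guard, without forcing it, down the bed to its stop and leave it there, then take the insert by its finger rib, lift it straight out of its recess, square to the sloping bed and without wrenching it, and lay it gently, flat and blade side up, on the floor of the shallow washing-up tray, clear of the peeler. Let go of it and leave everything else where it is.

Things in the scene. Friction and masses are not known exactly. Their poses are not given: they have to be found in the camera images.
- slicer: Hand slicer of white plastic, fixed on its wire leg: bed 128 mm wide, 372 mm long, sloping 30 degrees, low end towards the robot, black bail handle at the high end. Side rails 22 mm high along the bed, 116 mm apart, with 4.5 mm lips on the lower half. Origin on the table, 125 mm straight below the recess point; x level, towards the high end; z up.
- recess (a point): Centre of the rectangular recess in the slicer's bed, at the level of the bed surface. Axes: x up the slope along the bed, y across it, z square out of the bed. The recess is 112 mm (x) by 98 mm (y) and 12 mm deep, open below, with ledges at its two ends that carry the blade insert.
- tab_pad (a point): Centre of the upper face of the spring tab's thumb pad on the guard's roof; axes as for the recess. Free face 41 mm (x) by 48 mm (y), 31 mm above the bed, 7 mm above the roof. A ridge 8 mm high, 5 mm thick, along its downhill edge (near side 20.5 mm from this point) is there to push on. Goes down 7 mm on a spring (2 N at first, 6 N at its stop), springs back.
- guard (a joint): Blade guard, grey plastic hood 136 x 104 mm, 24 mm high, over the insert: metres slid down the slope; 0 shut and latched (at the start), 0.130 at the lower stop, insert uncovered. Friction about 2 N; stays where left. The tab's side teeth hold it against catches on the rails unless the tab is held 5 mm or more down through the first 35 mm of the slide.
- rib (a point): Middle (half-way up and along) of the insert's finger rib, its only grippable part: a bar 10 mm thick (x), 84 mm long (y), 10 mm high on the insert's upper face near its uphill end. Axes: x along the insert (uphill while seated), y along the rib, z square out of it. The insert's upper face, flush with the bed when seated, is 5 mm below this point, its underside 17 mm.
- insert_mid (a point): Centre of the julienne blade insert: grey plastic plate 110 mm (x) by 96 mm (y), 12 mm thick, with a steel blade and comb across an opening; about 0.13 kg; loose in the recess with 1 mm of play all round. Axes as for the rib, which stands 42 mm towards +x of this point; z points to the blade side.
- tray_floor (a point): Centre of the upper face of the floor of the washing-up tray: a shallow rectangular steel pan, fixed, inside 304 mm (x) by 234 mm (y), walls 3 mm thick and 40 mm high overall (rim 37 mm above this point). Axes: x along its longer side, pointing away from the robot, z up.
- peeler_mid (a point): Centre of a Y-shaped peeler, 125 mm by 50 mm by 12 mm, lying across the far half of the tray.
- potato_mid (a point): Centre of a loose half potato, 64 mm across, 28 mm high, on the table.
- onion_mid (a point): Centre of a loose half red onion, 72 mm across, 36 mm high, on the table.
- cleaver_mid (a point): Middle of a loose cleaver, 300 mm long, lying on the chopping board at the side.

How it is judged:
On the way, in this order (a step that is already met when the one before it is completed fails the run):
1. the guard is slid fully down to its stop (value of joint guard above 0.122 m), for 0.2 s.
2. the insert is lifted straight out of its recess: clear of it, still above it and parallel to the bed (z of insert_mid in the frame of recess between 0.012 and 0.06 m and x of insert_mid in the frame of recess between -0.007 and 0.007 m and y of insert_mid in the frame of recess between -0.007 and 0.007 m and angle between the z axis of insert_mid and the z axis of recess, either way round below 0.17 rad), for 0.05 s.
At the end, for the whole second after the job is handed in: The insert lies flat on the tray's floor (within 3 degrees, its centre 6 mm above the floor within 3 mm, inside the walls), blade side up, at rest and not touching the peeler; the guard is still down (more than 115 mm) (angle between insert_mid's own z axis and vertical below 0.06 rad and z of insert_mid in the frame of tray_floor between 0.003 and 0.009 m and x of insert_mid in the frame of tray_floor between -0.11 and 0.11 m and y of insert_mid in the frame of tray_floor between -0.08 and 0.08 m and linear speed of insert below 0.02 m/s and contact force between insert and peeler below 0.05 N and value of joint guard above 0.115 m).
It fails at once if the guard or its tab is forced (more than 40 N) (contact force between guard and the fingers above 40 N or contact force between guard and the arm above 40 N).
It fails at once if the insert is wrenched against its recess (more than 60 N) (contact force between insert and slicer above 60 N).
It fails at once if the insert is dropped (falls freely faster than 0.6 m/s) (linear speed of insert above 0.6 m/s and contact force between insert and the fingers below 0.1 N).
It fails at once if the peeler is pushed aside or something else is knocked away (distance of any of peeler_mid, potato_mid, onion_mid, cleaver_mid from where it was at the start of the episode above 0.03 m).
It also fails if it takes over 61 s, if anything falls off the work surface, if the arm or the gripper's body presses on something with over 40 N, if the wrist force passes 120 N, or if a joint passes its speed limit or range.

ROBOT

A 6-joint arm with a two-finger parallel gripper is mounted at the origin on the work surface. World frame = base frame: x ahead of the robot, y to its left, z up, the work surface at z = 0. Lengths are in m, angles in rad, forces in N, time in s.
With the tool pointing down it reaches from about 0.35 to 0.925 m from the base axis. Payload 6.4 kg.
Tool frame: the origin (TCP) lies midway between the tips of the shut fingers; the grasp point (between the pads) lies 19 mm behind it; z points along the fingers, y is the direction in which the jaws open and shut (so a half turn about z gives the same grasp; the last joint's range is limited). The gripper opens to 94 mm and grips with 3 to 60 N. Pads are 16 mm wide; open, the fingers measure 119 mm over their backs; the gripper's body (75 mm by 177 mm) begins 78 mm behind the grasp point.
Start: joints at [-1.479, 0.245, 1.558, -0, 1.339, -0.174], TCP at [0.171, -0.627, 0.205] pointing down, gripper open.
Joint ranges: [-3.13, 3.13], [-1.02, 2.26], [0.13, 2.54], [-0.95, 4.09], [0.21, 2.88], [-2.74, 2.74]. Speed limits (rad/s): [2.57, 2.57, 3.14, 3.14, 3.14, 3.14].

INTERFACE

Orientations are given as a 3x3 rotation matrix whose columns are the frame's x, y, z axes.
In Python, from bench import state, imaging, env gives the robot as it stands.
- The arm moves only by the tool move_arm, never from a script. Its argument "plan" is a list of rows, each a list of 3 entries, a list of its own where there are three numbers: the turn, a rotation vector about the tool's x, y, z in rad, then the shift along the tool's x, y, z in m, then the closure, from 0 (fully open) to 1 (shut). In form: [[[wx, wy, wz], [dx, dy, dz], claw], ...]. A call has exactly 8 rows; each row shifts and turns the commanded pose from where the row before left it, along the tool's axes as they then stand; what a row does not reach is not made up. A row lasts 1/8 s, in which the tool goes at most 62.5 mm and 10.7 degrees, less where a joint would pass 70% of its speed; a pose out of reach is approached as far as the arm can. A call is refused whole if a number of a shift passes 0.0625 or a number of a turn 0.188, either way. A call with a gripper value outside its range is refused whole. The fingers move at their own pace and stop on an object; "force" is the grip in N (left out, the last holds). Time passes only in rows, so rows that do not move let the fingers close, or fill a call up. It gives the time, the measured TCP pose, the force and the opening at its end, in the units of the state.
- state(): the state, without advancing time (a new reading comes with each control period).
- imaging.capture(name): name is "side" or "top"; returns (picture, depth): 384x512x3 uint8, red, green, blue; 384x512 float32, m along the optical axis (not along the pixel's ray), 0 where there is no reading.
- imaging.camera_info(name): a dict with "intrinsics" (3x3 intrinsics, pixels), "xyz" and "attitude" of the camera in the world. Camera axes: x right, y down, z forward; pixel columns grow to the right and rows downward; lengths in m; the calibration is good to about 2 mm. A picture is of the moment at which its call begins. camera_info takes no time and is no camera call.
- env.hand_in(): hands the job in, once; it reports no verdict.
The state is a dict: "time_s": time; "joint_positions": joint angles; "dq": joint speeds; "joint_torque": joint torques, N m; "eef_pos": TCP position; "eef_rot": TCP orientation; "force": force on the tool from outside, world axes, zero at the start; "torque": the same for the moment, N m; "opening": finger opening in m.
Only numpy, scipy, OpenCV 4.12 (cv2) and the standard library are available. Lean on these libraries where they do the work, as an engineer would, in place of code of your own. Each camera call takes 0.05 s, during which the arm holds its last target. There are 200 camera calls.

## Working session

There is one attempt and no reset: what is moved stays moved. The work goes in short steps, Python scripts to look and compute and a tool call to move; the robot and the scene stay as the last step left them, time stands still between calls to the robot, and variables do not carry over. Pictures are saved under pics/ and viewed, about 8 in all and at most 12, crops included, and the job is handed in when it is done.

Besides the shell and the picture viewer there is one more tool, called as a command line: name --argument value ..., lists and objects as JSON in quotes. move_arm: Moves the arm, as the interface text tells. Its arguments: {"type":"object","properties":{"plan":{"type":"array","items":{"type":"array"}},"force":{"type":"number"}},"required":["plan"]}

```bash
mkdir -p pics; ls
python3 - <<'E'
from bench import state, imaging, env
import cv2,numpy as np
np.set_printoptions(precision=4,suppress=True)
for n in("side","top"):
    p,d=imaging.capture(n); np.savez("cap_%s.npz"%n,p=p,d=d)
    cv2.imwrite("pics/%s0.png"%n,cv2.resize(p[:,:,::-1],(768,576)))
    print(n,imaging.camera_info(n))
print(state())
E
```

```text
pics
side {'intrinsics': array([[392.6097,   0.    , 263.9262],
       [  0.    , 392.6097, 183.6647],
       [  0.    ,   0.    ,   1.    ]]), 'xyz': array([0.583 , 0.8005, 0.7416]), 'attitude': array([[-0.9999, -0.0117,  0.0068],
       [-0.0121,  0.5413, -0.8408],
       [ 0.0062, -0.8408, -0.5413]])}
top {'intrinsics': array([[456.6272,   0.    , 256.2707],
       [  0.    , 456.6272, 188.0646],
       [  0.    ,   0.    ,   1.    ]]), 'xyz': array([ 0.3885, -0.1784,  1.6486]), 'attitude': array([[-0.0091, -0.9891,  0.1471],
       [-0.9999,  0.0072, -0.0135],
       [ 0.0123, -0.1472, -0.989 ]])}
{'time_s': 0.1, 'joint_positions': array([-1.4791,  0.2457,  1.5589,  0.    ,  1.3387, -0.1741]), 'dq': array([ 0.0005, -0.0001, -0.0027,  0.0008, -0.0002, -0.0007]), 'joint_torque': array([ -0.0005, -41.6909, -31.5527,   0.0687,   0.031 ,  -0.0001]), 'eef_pos': array([ 0.1707, -0.6266,  0.2045]), 'eef_rot': array([[ 0.9649,  0.2627, -0.0001],
       [ 0.2627, -0.9649,  0.0017],
       [ 0.0003, -0.0017, -1.    ]]), 'force': array([ 0.6721, -0.1481, -0.0157]), 'torque': array([-0.0317, -0.0111,  0.0202]), 'opening': 0.09362301189825252}
```

View pics/side0.png

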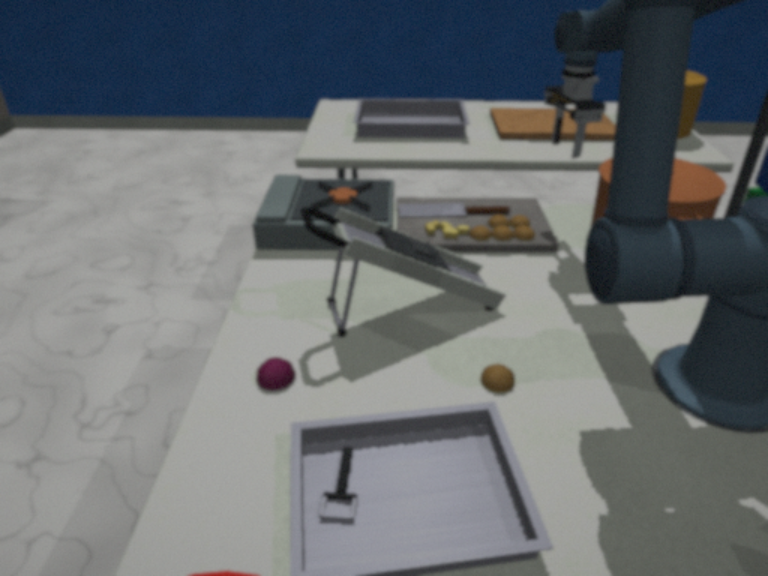

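View pics/top0.png

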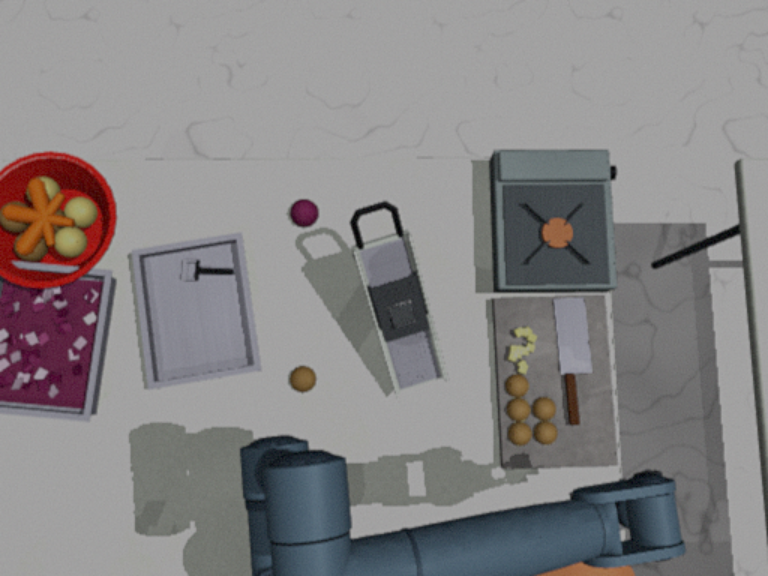

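The side view shows the slicer with its low end towards the robot, the potato at about (497,378), the onion at (276,374), and the tray with its peeler at (340,490). The top view shows the bed from (420,385) up to (380,240), the dark guard at (368–427, 275–340) with the tab pad at about (403,312), and the tray at (132–260, 235–387). Next I'll measure with the depth image.

```bash
cat > h.py <<'E'
import numpy as np,cv2
from bench import state, imaging, env
np.set_printoptions(precision=4,suppress=True)
def cloud(n,d):
    c=imaging.camera_info(n);K=c["intrinsics"];v,u=np.indices(d.shape)
    r=np.stack([(u-K[0,2])/K[0,0],(v-K[1,2])/K[1,1],np.ones(d.shape)],-1)*d[...,None]
    return r@c["attitude"].T+c["xyz"]
def load(n):
    f=np.load("cap_%s.npz"%n);return f["p"],f["d"],cloud(n,f["d"])
def fit(P,it=6):
    for _ in range(it):
        m=P.mean(0);n=np.linalg.svd(P-m,full_matrices=False)[2][2];n*=np.sign(n[2]);r=(P-m)@n
        P2=P[abs(r)<max(2*np.median(abs(r)),.002)]
        P=P2
    return m,n,abs(r).mean(),len(P)
E
python3 - <<'E'
from h import *
p,d,P=load("top")
print("table z",np.median(P[255:285,215:240,2]), np.median(P[210:230,180:190,2]))
# bed patches (512 scale)
B=np.r_[P[163:180,245:266].reshape(-1,3),P[233:252,264:283].reshape(-1,3)]
m,n,r,k=fit(B);print("bed",m,n,r,k,"slope",np.degrees(np.arccos(n[2])))
for a in((163,180,245,266),(233,252,264,283)):
    q=P[a[0]:a[1],a[2]:a[3]].reshape(-1,3);print(fit(q))
h=(P-m)@n
S=np.zeros(d.shape,bool);S[150:265,230:305]=1
S&=(P[...,2]>.03)&(abs(h)<.06)
# dark guard
g=cv2.cvtColor(p,cv2.COLOR_RGB2HSV)
D=S&(g[...,2]<90)
print("dark",D.sum(),"h hist",np.histogram(h[D],bins=np.arange(-.01,.06,.004)))
print("all h",np.histogram(h[S],bins=np.arange(-.03,.06,.004)))
c=cv2.minAreaRect(np.argwhere(D)[:,::-1].astype(np.float32));print(c)
print("pix v",g[150:265:6,240:300:5,2])
print("h mm\n",(h[150:265:4,234:302:4]*1000).round().astype(int))
# tray
T=P[170:250,100:160];print("tray floor z",np.median(T[...,2]))
a=cv2.resize(p[140:280,80:310,::-1],None,fx=3.4,fy=3.4,interpolation=cv2.INTER_CUBIC);cv2.imwrite("pics/crop1.png",a);print(a.shape)
E
```

```text
table z 0.00020884399324649916 -0.0007885319150471304
bed [ 0.5465 -0.2258  0.1229] [ 0.2435 -0.9682  0.058 ] 0.013830741413319837 606 slope 86.67660267451909
(array([ 0.6615, -0.1944,  0.1908]), array([0.9842, 0.0493, 0.1699]), np.float64(0.013685272193225299), 354)
(array([ 0.4344, -0.2563,  0.0509]), array([-0.4985, -0.1514,  0.8536]), np.float64(0.0013502389896892929), 182)
dark 1413 h hist (array([ 45,  44,  47,  52,  44,  43,  42,  44,  45,  43,  44,  46,  44,
        54,  56,  84, 111]), array([-0.01 , -0.006, -0.002,  0.002,  0.006,  0.01 ,  0.014,  0.018,
        0.022,  0.026,  0.03 ,  0.034,  0.038,  0.042,  0.046,  0.05 ,
        0.054,  0.058]))
all h (array([115, 115, 120, 113, 117, 114, 116, 115, 144, 113, 116, 118, 114,
       113, 111, 110, 119, 117, 121, 119, 123, 121]), array([-0.03 , -0.026, -0.022, -0.018, -0.014, -0.01 , -0.006, -0.002,
        0.002,  0.006,  0.01 ,  0.014,  0.018,  0.022,  0.026,  0.03 ,
        0.034,  0.038,  0.042,  0.046,  0.05 ,  0.054,  0.058]))
((264.2416076660156, 198.67611694335938), (109.46697998046875, 34.45559310913086), 75.3791275
[... 2999 characters left out ...]
 49
    63   79   93]
 [-133 -119 -106  -91  -77  -64  -47  -34  -21   -8    6   19   33   46
    60   72   89]
 [-137 -122 -109  -95  -81  -67  -50  -38  -25  -11    2   16   29   43
    56   69   85]
 [-140 -126 -113  -99  -85  -71  -57  -42  -28  -15   -1   12   26   39
    53   66   82]
 [-143 -130 -116 -102  -88  -74  -60  -45  -32  -18   -5    9   22   36
    50   63   78]
 [-147 -132 -119 -106  -92  -78  -65  -48  -36  -22   -9    5   19   32
    46   60   73]
 [-150 -137 -123 -109  -95  -81  -68  -52  -39  -26  -12    1   15   29
    43   56   70]
 [-154 -140 -127 -112  -99  -85  -71  -58  -42  -30  -16   -2   11   25
    39   53   66]]
tray floor z 0.003037361511877834
(476, 782, 3)
```

View pics/crop1.png

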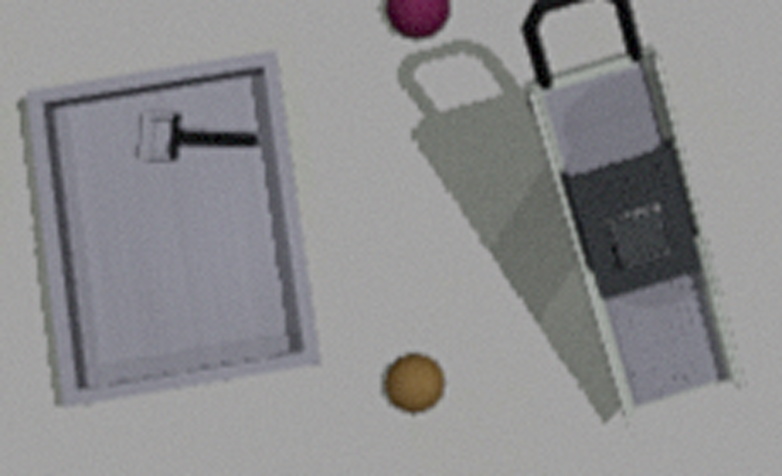

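The crop shows the pad at crop (638,235), the guard between about y=150 and y=295, and the peeler head left at (158,137) with its handle to (258,140). The first bed patch spilled over the bed's edge, so I'll refit in slicer axes.

```bash
cat > m.py <<'E'
from h import *
p,d,P=load("top")
V=cv2.cvtColor(p,cv2.COLOR_RGB2HSV)[...,2]
Q=np.r_[P[173:181,253:262].reshape(-1,3),P[233:246,268:281].reshape(-1,3)]
m,n,r,k=fit(Q);print("bed",m,n,r,k,len(Q),"slope",np.degrees(np.arccos(n[2])),"yaw",np.degrees(np.arctan2(-n[1],-n[0])))
S=np.zeros(d.shape,bool);S[150:265,230:305]=1;S&=(P[...,2]>.025)
h=(P-m)@n
G=S&(V<85)&(abs(h-.024)<.006)            # guard roof
R=S&(abs(h)<.03)
for nm,M in(("guard",G),("slicer",R)):
    (cx,cy),(w,l),a=cv2.minAreaRect(P[M][:,:2].astype(np.float32)*1000);print(nm,M.sum(),cx,cy,w,l,a)
print("guard roof fit",fit(P[G]))
yaw=float(np.arctan2(-n[1],-n[0]))
import sys
if len(sys.argv)>1:yaw=np.radians(float(sys.argv[1]))
c,s_=np.cos(yaw),np.sin(yaw);cs,sn=np.cos(np.pi/6),.5
ex=np.array([c*cs,s_*cs,sn]);ey=np.array([-s_,c,0]);ez=np.cross(ex,ey)
o=m+ex*((.125-m[2])/sn);A=np.stack([ex,ey,ez],1)
L=(P-o)@A
print("origin0",o,"bed h resid", np.median((Q-o)@ez))
hi=R&(abs(L[...,2]-.022)<.005)&(V>=85)
print("rail-level points t hist");
for x0 in np.arange(-.18,.22,.05):
    q=L[hi&(abs(L[...,0]-x0)<.025)][:,1];lo=q[q<0];up=q[q>0]
    al=L[R&(abs(L[...,0]-x0)<.02)&(abs(L[...,2]-.012)<.018)][:,1]
    print(x0.round(2),len(lo),len(up),lo.min() if len(lo) else 0,np.median(lo) if len(lo) else 0,np.median(up) if len(up) else 0,up.max() if len(up) else 0,"all",al.min(),al.max())
bed=L[R&(abs(L[...,2])<.005)&(abs(L[...,1])<.05)][:,0];print("bed x range",bed.min(),bed.max())
g=L[G];print("guard x",np.percentile(g[:,0],[0,2,98,100]),"y",np.percentile(g[:,1],[0,2,98,100]))
pad=S&(abs(L[...,2]-.031)<.003)&(abs(L[...,1])<.04);q=L[pad];print("pad",len(q),np.percentile(q[:,:2],[2,50,98],axis=0),q.mean(0))
rd=S&(L[...,2]>.0355)&(abs(L[...,1])<.04)&(abs(L[...,0])<.07)&(L[...,2]<.045);q=L[rd];print("ridge",len(q),q.mean(0) if len(q) else 0)
hm=np.full((32,26),np.nan)
for i in range(32):
    for j in range(26):
        mm=S&(abs(L[...,0]-(.08-.005*i))<.003)&(abs(L[...,1]-(.0625-.005*j))<.003)
        if mm.any():hm[i,j]=np.median(L[mm][:,2])*1000
print(np.nan_to_num(hm,nan=-99).round().astype(int))
E
python3 m.py
```

```text
bed [ 0.5073 -0.2419  0.0936] [-0.4785 -0.1449  0.8661] 0.0013118307155807587 148 241 slope 29.995013967351195 yaw 16.84888127643324
guard 956 552.423583984375 -231.2640838623047 117.5443344116211 106.14945983886719 16.09096336364746
slicer 3794 555.7694702148438 -231.90927124023438 374.94927978515625 128.521240234375 16.869260787963867
guard roof fit (array([ 0.5565, -0.2319,  0.1496]), array([-0.4817, -0.1455,  0.8642]), np.float64(0.0011434037670014648), 494)
origin0 [ 0.5593 -0.2262  0.125 ] bed h resid -0.00010450354714920139
rail-level points t hist
-0.18 32 36 -0.06744511148841399 -0.06314154226849622 0.05462680721397736 0.05962868459495481 all -0.06855936649234011 0.0597086227927244
-0.13 34 36 -0.068142065142922 -0.06295107413067828 0.054701100445879475 0.05971548544145091 all -0.068142065142922 0.05971548544145091
-0.08 47 47 -0.06779726431712571 -0.061860660562042646 0.05266299875560601 0.05966914804807658 all -0.06876425137387672 0.059679014410367194
-0.03 33 32 -0.0676917612398725 -0.0641763289829946 0.055727651021717825 0.059622963242269095 all -0.0676917612398725 0.059
[... 3609 characters left out ...]
22  22  21
   23  26  23  23  25  25  21  19]
 [-99  18  20  19  27  26  27  21  21  21  22  22  23  23  25  28  22  22
   22  23  25  23  23  24  19  18]
 [-99  20  24  14  23  23  23  22  22  22  22  19  27  24  23  23  21  24
   22  24  27  24  25  25  22  26]
 [ -7  20  24  23  23  23  21  22  19  19  23  20  23  23  26  23  19  22
   23  26  23  27  23  21  24  24]
 [ -7  17  22  15  23  24  20  26  19  23  20  24  21  25  16  22  24  24
   24  25  24  24  21  22  22  19]
 [ 15  18  21 -99 -99 -99 -99 -99 -99 -99  18 -99 -99 -99  16  16 -99 -99
   21 -99 -99  16  17 -99  10  21]
 [-99  20  23  20 -99 -99 -99   8 -99 -99 -99 -99 -99 -99   3   3 -99 -99
  -99 -99 -99 -99 -99 -99  23  20]]
```

Everything agrees with the given sizes: slope 30.0°, yaw 16.9°, bed 128.5 mm wide, and the roof at 24 mm. The recess is at about (0.5605, −0.2302, 0.125), and the pad centre sits at recess x≈−6.5 mm. Next is a planning helper, plus measurements of the tray, peeler and loose items.

```bash
cat > pl.py <<'E'
from h import *
from scipy.spatial.transform import Rotation as Ro, Slerp
O=np.array([.5605,-.2302,.125]);yaw=np.radians(16.86)
A=(Ro.from_euler('z',yaw)*Ro.from_euler('y',-np.pi/6)).as_matrix()
RT=np.stack([A[:,1],A[:,0],-A[:,2]],1)   # tool: x=ey,y=ex,z=-ez
def W(x,y,h):return O+A@np.array([x,y,h])
def rows(p0,R0,way,claw):
    """way: list of (p,R,nrows); prints tool-frame rows, rounded, integrating rounding"""
    p,R=np.array(p0),Ro.from_matrix(R0)
    for (pt,Rt,n) in way:
        Rt=Ro.from_matrix(Rt);ps=p.copy();sl=Slerp([0,1],Ro.concatenate([R,Rt]))
        for i in range(1,n+1):
            pp=ps+(np.array(pt)-ps)*i/n
            rv=(R.inv()*sl(i/n)).as_rotvec().round(3);dv=R.inv().apply(pp-p).round(4)
            print("[%s,%s,%g],"%(rv.tolist(),dv.tolist(),claw))
            p=p+R.apply(dv);R=R*Ro.from_rotvec(rv)
    print("end",p,"ang err",np.degrees((R.inv()*Rt).magnitude()))
def loc():
    s=state();l=A.T@(s["eef_pos"]-O);print("t",s["time_s"],"loc mm",l*1000,"F loc",A.T@s["force"],"open",s["opening"],"ang",np.degrees((Ro.from_matrix(s["eef_rot"]).inv()*Ro.from_matrix(RT)).as_rotvec()));print("q",s["joint_positions"]);return s
E
python3 - <<'E'
from pl import *
print(A)
s=state()
rows(s["eef_pos"],s["eef_rot"],[([.25,-.55,.36],s["eef_rot"],3),(W(-.0125,0,.10),RT,13)],1)
p,d,P=load("top");V=cv2.cvtColor(p,cv2.COLOR_RGB2HSV)[...,2]
S=np.zeros(d.shape,bool);S[145:265,80:180]=1
rim=S&(abs(P[...,2]-.040)<.003)
(cx,cy),wl,a=cv2.minAreaRect(P[rim][:,:2].astype(np.float32)*1000);print("rim",rim.sum(),cx,cy,wl,a)
fl=S&(P[...,2]<.012)&(P[...,2]>-.01)
# peeler: things 6..25mm high, central in tray ; dark handle
pk=S&(V<50);pk[:160]=0;pk[195:]=0;pk[:,:118]=0;pk[:,156:]=0
q=P[pk];print("handle dark",len(q),q.min(0),q.max(0),q.mean(0))
E
```

```text
[[ 0.8288 -0.29   -0.4785]
 [ 0.2512  0.957  -0.145 ]
 [ 0.5     0.      0.866 ]]
[[0.0, 0.0, -0.0],[0.0322, -0.0178, -0.0518],1],
[[0.0, 0.0, 0.0],[0.0323, -0.0178, -0.0518],1],
[[0.0, 0.0, 0.0],[0.0322, -0.0178, -0.0518],1],
[[-0.031, 0.032, -0.12],[0.0248, -0.0173, 0.0119],1],
[[-0.032, 0.032, -0.12],[0.0264, -0.0146, 0.0123],1],
[[-0.031, 0.032, -0.12],[0.0275, -0.0118, 0.0127],1],
[[-0.031, 0.032, -0.12],[0.0284, -0.0088, 0.0133],1],
[[-0.032, 0.032, -0.12],[0.0288, -0.0058, 0.0139],1],
[[-0.031, 0.032, -0.12],[0.0288, -0.0028, 0.0148],1],
[[-0.031, 0.032, -0.12],[0.0286, 0.0002, 0.0156],1],
[[-0.032, 0.032, -0.12],[0.0278, 0.0031, 0.0166],1],
[[-0.031, 0.032, -0.12],[0.0267, 0.0058, 0.0176],1],
[[-0.031, 0.032, -0.12],[0.0253, 0.0083, 0.0186],1],
[[-0.032, 0.032, -0.12],[0.0236, 0.0107, 0.0198],1],
[[-0.031, 0.032, -0.12],[0.0215, 0.0128, 0.0208],1],
[[-0.031, 0.032, -0.12],[0.0191, 0.0145, 0.0219],1],
end [ 0.5023 -0.2479  0.2053] ang err 0.03274823260111804
rim 815 565.9622192382812 244.9688720703125 (334.170654296875, 264.97796630859375) 9.208537101745605
handle dark 97 [ 0.6463  0.1684 -0.0018] [0.6879 0.2594 0.0246] [0.663  0.2179 0.0135]
```

move_arm --plan '[[[0,0,0],[0.0322,-0.0178,-0.0518],1],[[0,0,0],[0.0323,-0.0178,-0.0518],1],[[0,0,0],[0.0322,-0.0178,-0.0518],1],[[-0.031,0.032,-0.12],[0.0248,-0.0173,0.0119],1],[[-0.032,0.032,-0.12],[0.0264,-0.0146,0.0123],1],[[-0.031,0.032,-0.12],[0.0275,-0.0118,0.0127],1],[[-0.031,0.032,-0.12],[0.0284,-0.0088,0.0133],1],[[-0.032,0.032,-0.12],[0.0288,-0.0058,0.0139],1]]' --force 20

```text
time_s: 1.1
eef_pos: [0.3463, -0.4343, 0.2978]
eef_rot: [[0.632, 0.745, 0.215], [0.768, -0.639, -0.045], [0.104, 0.194, -0.975]]
force: [0.7, 0.4, -0.2]
opening: 0.0172
```

move_arm --plan '[[[-0.031,0.032,-0.12],[0.0288,-0.0028,0.0148],1],[[-0.031,0.032,-0.12],[0.0286,0.0002,0.0156],1],[[-0.032,0.032,-0.12],[0.0278,0.0031,0.0166],1],[[-0.031,0.032,-0.12],[0.0267,0.0058,0.0176],1],[[-0.031,0.032,-0.12],[0.0253,0.0083,0.0186],1],[[-0.032,0.032,-0.12],[0.0236,0.0107,0.0198],1],[[-0.031,0.032,-0.12],[0.0215,0.0128,0.0208],1],[[-0.031,0.032,-0.12],[0.0191,0.0145,0.0219],1]]'

```text
time_s: 2.1
eef_pos: [0.5013, -0.2486, 0.2024]
eef_rot: [[-0.294, 0.827, 0.479], [0.956, 0.256, 0.145], [-0.003, 0.5, -0.866]]
force: [0.7, -0.1, -0.2]
opening: 0.0005
```

Run:
```python
from pl import *
s=loc()
rows(s["eef_pos"],s["eef_rot"],[(W(-.0125,0,.033),RT,6)],1)
```

```text
t 2.1 loc mm [-15.0182  -0.4769  97.988 ] F loc [ 0.4726 -0.2627 -0.4718] open 0.0004987347318584531 ang [-0.0018  0.0122  0.2781]
q [-0.9102 -0.1545  2.0485  0.5482  1.1096 -1.424 ]
[[-0.0, 0.0, 0.001],[0.0001, 0.0004, 0.0108],1],
[[-0.0, 0.0, 0.001],[0.0001, 0.0004, 0.0109],1],
[[-0.0, 0.0, 0.0],[0.0, 0.0005, 0.0108],1],
[[-0.0, 0.0, 0.001],[0.0001, 0.0004, 0.0108],1],
[[-0.0, 0.0, 0.001],[0.0001, 0.0004, 0.0109],1],
[[-0.0, 0.0, 0.001],[0.0001, 0.0004, 0.0108],1],
end [ 0.5343 -0.2381  0.1473] ang err 0.01496991533135791
```

move_arm --plan '[[[0,0,0.001],[0.0001,0.0004,0.0108],1],[[0,0,0.001],[0.0001,0.0004,0.0109],1],[[0,0,0.001],[0,0.0005,0.0108],1],[[0,0,0.001],[0.0001,0.0004,0.0108],1],[[0,0,0.001],[0.0001,0.0004,0.0109],1],[[0,0,0],[0,0,0.006],1],[[0,0,0],[0,0,0],1],[[0,0,0],[0,0,0],1]]'

```text
time_s: 3.1
eef_pos: [0.5315, -0.2404, 0.1523]
eef_rot: [[-0.286, 0.83, 0.479], [0.958, 0.248, 0.143], [-0.0, 0.5, -0.866]]
force: [-0.5, 0.1, 0.3]
opening: 0.0004
```

Run:
```python
from pl import *
s=loc()
p,d=imaging.capture("side"); P=cloud("side",d)
c=imaging.camera_info("side");q=c["attitude"].T@(O-c["xyz"]);u=c["intrinsics"]@q;u=u[:2]/u[2];print(u)
x,y=int(u[0]),int(u[1])
cv2.imwrite("pics/s1.png",cv2.resize(p[max(0,y-60):y+60,x-80:x+80,::-1],None,fx=4.5,fy=4.5,interpolation=cv2.INTER_CUBIC))
```

```text
t 3.1 loc mm [-12.8829  -1.3429  39.0044] F loc [-0.2298  0.256   0.4604] open 0.0003662645851791939 ang [-0.0291  0.1216 -0.2081]
q [-0.8479 -0.0375  2.0399  0.5754  0.9852 -1.4251]
[274.1157 170.8546]
```

View pics/s1.png

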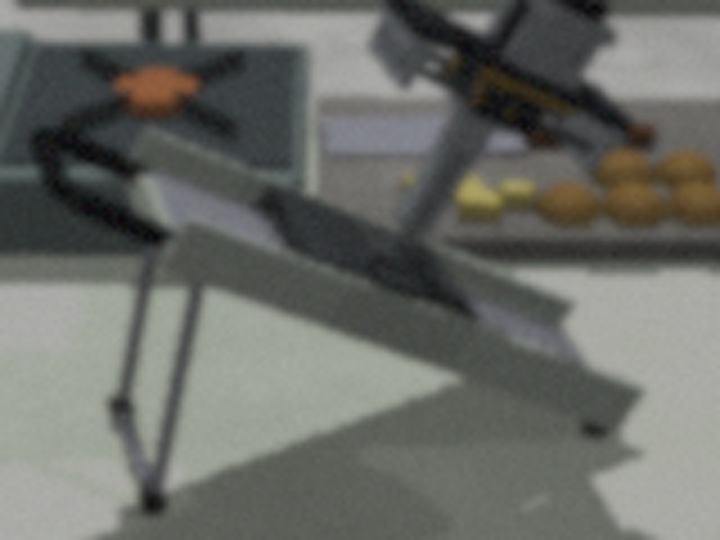

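The side crop shows the shut fingers standing square over the pad, at about (400,240). Pressing down now.

move_arm --plan '[[[0,0,0],[0.0005,0,0.003],1],[[0,0,0],[0.0005,0,0.003],1],[[0,0,0],[0,0,0.002],1],[[0,0,0],[0,0,0.002],1],[[0,0,0],[0,0,0.001],1],[[0,0,0],[0,0,0.001],1],[[0,0,0],[0,0,0],1],[[0,0,0],[0,0,0],1]]'

```text
time_s: 4.15
eef_pos: [0.5368, -0.2375, 0.1417]
eef_rot: [[-0.286, 0.83, 0.478], [0.958, 0.248, 0.143], [0.001, 0.499, -0.866]]
force: [-1.8, 0.6, 1.4]
opening: 0.0005
```

```bash
python3 -c "
from pl import *
loc()"
```

```text
t 4.15 loc mm [-13.1143  -0.1278  26.8114] F loc [-0.6439  1.0436  1.9772] open 0.00045107245153395455 ang [-0.0474  0.0895 -0.2138]
q [-0.8356 -0.0142  2.039   0.5824  0.9609 -1.4283]
```

move_arm --plan '[[[0,0,0],[0,0,0.001],1],[[0,0,0],[0,0,0.001],1],[[0,0,0],[0,0,0.001],1],[[0,0,0],[0,0,0.001],1],[[0,0,0],[0,0,0],1],[[0,0,0],[0,0,0],1],[[0,0,0],[0,0,0],1],[[0,0,0],[0,0,0],1]]'

```text
time_s: 5.15
eef_pos: [0.5388, -0.237, 0.1382]
eef_rot: [[-0.286, 0.83, 0.478], [0.958, 0.248, 0.143], [0.0, 0.499, -0.866]]
force: [-4.7, 0.2, 3.6]
opening: 0.0003
```

```bash
python3 -c "
from pl import *
loc()"
```

```text
t 5.15 loc mm [-13.0889  -0.2122  22.8121] F loc [-2.0674  1.5175  5.311 ] open 0.0002845510982095473 ang [-0.0411  0.101  -0.2183]
q [-0.8318 -0.0057  2.0378  0.585   0.9527 -1.4298]
```

move_arm --plan '[[[0,0,0],[0,0,0.001],1],[[0,0,0],[0,0,0.001],1],[[0,0,0],[0,0,0],1],[[0,0,0],[0,0,0],1],[[0,0,0],[0,0,0],1],[[0,0,0],[0,0,0],1],[[0,0,0],[0,0,0],1],[[0,0,0],[0,0,0],1]]'

```text
time_s: 6.15
eef_pos: [0.5394, -0.237, 0.1373]
eef_rot: [[-0.287, 0.83, 0.478], [0.958, 0.249, 0.143], [0.0, 0.499, -0.867]]
force: [-14.8, 1.5, 12.0]
opening: 0.0008
```

```bash
python3 -c "
from pl import *
loc()"
```

```text
t 6.15 loc mm [-13.0694  -0.3473  21.7589] F loc [-5.8501  5.6719 17.2585] open 0.0007757818211116703 ang [-0.0933  0.0716 -0.1423]
q [-0.8306 -0.0028  2.0365  0.5845  0.9514 -1.4305]
```

The tab is at its stop. I'll ease off 0.7 mm and start the slide.

move_arm --plan '[[[0,0,0],[0,0,-0.0007],1],[[0,0,0],[0,-0.001,0],1],[[0,0,0],[0,-0.0015,0],1],[[0,0,0],[0,-0.002,0],1],[[0,0,0],[0,-0.002,0],1],[[0,0,0],[0,-0.002,0],1],[[0,0,0],[0,-0.002,0],1],[[0,0,0],[0,-0.0005,0],1]]'

```text
time_s: 7.15
eef_pos: [0.5311, -0.2393, 0.1326]
eef_rot: [[-0.286, 0.829, 0.48], [0.958, 0.247, 0.144], [0.0, 0.501, -0.865]]
force: [-3.5, 1.5, 6.6]
opening: 0.0005
```

```bash
python3 -c "
from pl import *
loc()"
```

```text
t 7.15 loc mm [-22.8731  -0.218   21.9755] F loc [0.779  2.4234 7.194 ] open 0.0005321100382516445 ang [ 0.084   0.0977 -0.2194]
q [-0.8482 -0.0094  2.0539  0.5938  0.9504 -1.4547]
```

move_arm --plan '[[[0,0,0],[0,-0.004,0],1],[[0,0,0],[0,-0.004,0],1],[[0,0,0],[0,-0.004,0],1],[[0,0,0],[0,-0.004,0],1],[[0,0,0],[0,-0.004,0],1],[[0,0,0],[0,-0.004,0],1],[[0,0,0],[0,-0.004,0],1],[[0,0,0],[0,-0.004,0],1]]'

```text
time_s: 8.15
eef_pos: [0.5045, -0.2474, 0.1165]
eef_rot: [[-0.286, 0.829, 0.48], [0.958, 0.247, 0.144], [0.0, 0.501, -0.865]]
force: [-2.6, 2.6, 6.4]
opening: 0.0005
```

```bash
python3 -c "
from pl import *
loc()"
```

```text
t 8.15 loc mm [-54.984   -0.1897  21.9741] F loc [1.6501 3.248  6.4273] open 0.0005407368788660846 ang [ 0.0785  0.1074 -0.2105]
q [-0.9034 -0.0239  2.1022  0.6101  0.9499 -1.5276]
```

move_arm --plan '[[[0,0,0],[0,-0.006,0],1],[[0,0,0],[0,-0.007,0],1],[[0,0,0],[0,-0.007,0],1],[[0,0,0],[0,-0.007,0],1],[[0,0,0],[0,-0.007,0],1],[[0,0,0],[0,-0.007,0],1],[[0,0,0],[0,-0.007,0],1],[[0,0,0],[0,-0.007,0],1]]'

```text
time_s: 9.15
eef_pos: [0.4587, -0.2612, 0.0889]
eef_rot: [[-0.286, 0.829, 0.48], [0.958, 0.247, 0.143], [0.0, 0.501, -0.865]]
force: [-3.2, 2.2, 7.2]
opening: 0.0006
```

```bash
python3 -c "
from pl import *
loc()"
```

```text
t 9.15 loc mm [-110.2502   -0.146    21.9613] F loc [1.4524 3.0278 7.4529] open 0.0006354728354672334 ang [ 0.0638  0.1196 -0.2119]
q [-1.006  -0.0377  2.1764  0.6335  0.952  -1.6587]
```

move_arm --plan '[[[0,0,0],[0,-0.004,0],1],[[0,0,0],[0,-0.004,0],1],[[0,0,0],[0,-0.004,0],1],[[0,0,0],[0,-0.004,0],1],[[0,0,0],[0,-0.004,0],1],[[0,0,0],[0,-0.004,0],1],[[0,0,0],[0,-0.003,0],1],[[0,0,0],[0,-0.002,0],1]]'

```text
time_s: 10.15
eef_pos: [0.4346, -0.2685, 0.0744]
eef_rot: [[-0.286, 0.829, 0.48], [0.958, 0.247, 0.143], [0.0, 0.501, -0.866]]
force: [-3.4, 2.0, 7.0]
opening: 0.0002
```

```bash
python3 -c "
from pl import *
loc()"
```

```text
t 10.15 loc mm [-139.2746   -0.0965   21.9621] F loc [1.1947 2.9436 7.424 ] open 0.000233797789106634 ang [ 0.0503  0.1222 -0.2158]
q [-1.0637 -0.0386  2.2103  0.6428  0.9541 -1.73  ]
```

move_arm --plan '[[[0,0,0],[0,-0.001,0],1],[[0,0,0],[0,-0.001,0],1],[[0,0,0],[0,-0.0005,0],1],[[0,0,0],[0,-0.0005,0],1],[[0,0,0],[0,0,0],1],[[0,0,0],[0,0,0],1],[[0,0,0],[0,0,0],1],[[0,0,0],[0,0,0],1]]'

```text
time_s: 11.15
eef_pos: [0.4322, -0.2692, 0.0729]
eef_rot: [[-0.286, 0.829, 0.48], [0.958, 0.248, 0.143], [-0.0, 0.501, -0.866]]
force: [-4.2, 2.1, 7.6]
opening: 0.0003
```

```bash
python3 -c "
from pl import *
loc()"
```

```text
t 11.15 loc mm [-142.2113   -0.1172   21.9722] F loc [0.8684 3.2081 8.2825] open 0.0002805515547821209 ang [ 0.0419  0.1261 -0.2065]
q [-1.0697 -0.0384  2.2135  0.6435  0.9542 -1.7373]
```

move_arm --plan '[[[0,0,0],[0,-0.0005,0],1],[[0,0,0],[0,-0.0005,0],1],[[0,0,0],[0,-0.0005,0],1],[[0,0,0],[0,-0.0005,0],1],[[0,0,0],[0,0,0],1],[[0,0,0],[0,0,0],1],[[0,0,0],[0,0,0],1],[[0,0,0],[0,0,0],1]]'

```text
time_s: 12.15
eef_pos: [0.431, -0.2698, 0.0723]
eef_rot: [[-0.286, 0.829, 0.481], [0.958, 0.247, 0.143], [-0.0, 0.502, -0.865]]
force: [-0.7, 2.0, 6.9]
opening: 0.0005
```

```bash
python3 -c "
from pl import *
loc()"
```

```text
t 12.15 loc mm [-143.6019   -0.3037   22.0549] F loc [3.3468 2.0812 5.9942] open 0.000548993172814522 ang [ 0.1161  0.1504 -0.2246]
q [-1.0734 -0.0383  2.2153  0.6455  0.9544 -1.7423]
```

move_arm --plan '[[[0,0,0],[0,-0.0005,0],1],[[0,0,0],[0,-0.0005,0],1],[[0,0,0],[0,0,0],1],[[0,0,0],[0,0,0],1],[[0,0,0],[0,0,0],1],[[0,0,0],[0,0,0],1],[[0,0,0],[0,0,0],1],[[0,0,0],[0,0,0],1]]'

```text
time_s: 13.15
eef_pos: [0.4303, -0.2703, 0.072]
eef_rot: [[-0.285, 0.829, 0.481], [0.958, 0.247, 0.142], [-0.001, 0.502, -0.865]]
force: [-0.0, 2.2, 6.3]
opening: 0.0004
```

```bash
python3 -c "
from pl import *
loc()"
```

```text
t 13.15 loc mm [-144.4884   -0.6361   22.169 ] F loc [3.6494 2.0803 5.1532] open 0.00035972606559920694 ang [ 0.1241  0.1943 -0.2236]
q [-1.0755 -0.0383  2.2161  0.646   0.954  -1.7448]
```

The force levelled off, which suggests the guard is at its stop and the fingertip is slipping on the pad. I'll lift clear, go above the rib and check.

move_arm --plan '[[[0,0,0],[0,0.001,0],1],[[0,0,0],[0,0.0005,-0.005],1],[[0,0,0],[0,0,-0.016],1],[[0,0,0],[0,0,-0.025],0.9],[[0,0,0],[0,0.02,-0.02],0.7],[[0,0,0],[0,0.05,0],0.5],[[0,0,0],[0,0.055,0],0.5],[[0,0,0.002],[0,0.055,0],0.5]]'

```text
time_s: 14.15
eef_pos: [0.5494, -0.2335, 0.2192]
eef_rot: [[-0.284, 0.831, 0.479], [0.959, 0.245, 0.143], [0.002, 0.5, -0.866]]
force: [0.1, -0.3, -0.2]
opening: 0.0452
```

```bash
cat > see.py <<'E'
from pl import *
import sys
tag=sys.argv[1];loc()
for n in("side","top"):
    p,d=imaging.capture(n);P=cloud(n,d);np.savez("cap_%s.npz"%n,p=p,d=d)
    L=(P-O)@A;V=cv2.cvtColor(p,cv2.COLOR_RGB2HSV)[...,2]
    D=(V<90)&(abs(L[...,2]-.024)<.004)&(abs(L[...,1])<.054)&(L[...,0]>-.25)&(L[...,0]<.1)
    if D.any():
        q=L[D];print(n,"guard roof",D.sum(),np.percentile(q[:,0],[1,5,50,95,99]))
    c=imaging.camera_info(n);u=c["intrinsics"]@(c["attitude"].T@(O-c["xyz"]));x,y=(u[:2]/u[2]).astype(int)
    cv2.imwrite("pics/%s_%s.png"%(n,tag),cv2.resize(p[max(0,y-65):y+65,x-85:x+85,::-1],None,fx=4.5,fy=4.5,interpolation=cv2.INTER_CUBIC))
E
python3 see.py a
```

```text
t 14.15 loc mm [37.0586  0.1116 87.3525] F loc [-0.0709 -0.3064 -0.1628] open 0.04523044200425693 ang [-0.0185  0.1081 -0.3754]
q [-0.8108 -0.0959  1.9635  0.5291  1.0821 -1.3056]
side guard roof 304 [-0.1853 -0.1766 -0.1022 -0.0588 -0.0551]
top guard roof 91 [-0.1902 -0.1882 -0.0759 -0.06   -0.0578]
```

View pics/side_a.png

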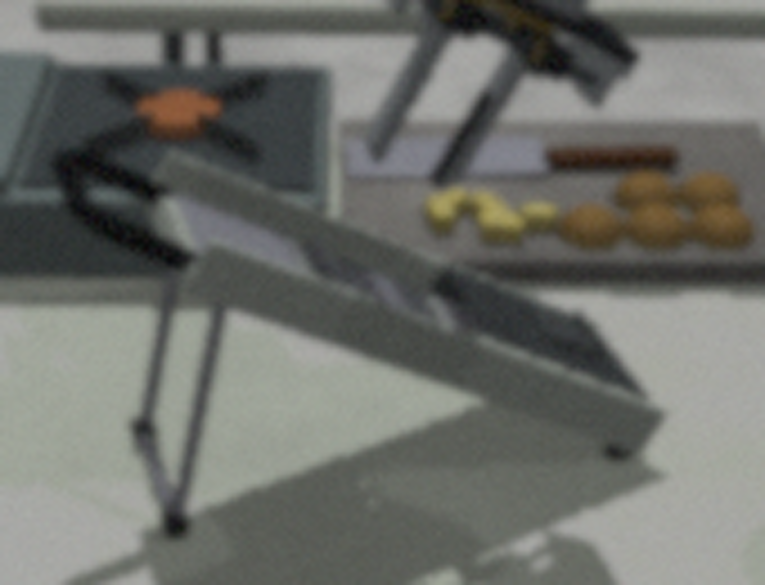

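The guard is down: its roof edge moved about 129 mm, and in the picture it covers the lower bed from (440,275) to (640,390). The insert shows at about (300–450, 245–320). Next I'll locate the rib.

Run:
```python
from pl import *
for n in("side","top"):
    p,d,P=load(n);L=(P-O)@A;V=cv2.cvtColor(p,cv2.COLOR_RGB2HSV)[...,2]
    M=(abs(L[...,1])<.04)&(abs(L[...,2]-.004)<.012)
    print(n)
    for x in np.arange(.076,-.07,-.004):
        m=M&(abs(L[...,0]-x)<.002)
        if m.sum()>2:print(round(x*1000),m.sum(),"V",int(np.median(V[m])),"h",(np.median(L[m][:,2])*1000).round(1))
p,d,P=load("side");L=(P-O)@A;V=cv2.cvtColor(p,cv2.COLOR_RGB2HSV)[...,2]
m=(abs(L[...,0]-.042)<.006)&(V<90)&(abs(L[...,2]-.009)<.006)
q=L[m];print("rib dark",len(q),np.percentile(q[:,1],[0,5,50,95,100]),np.percentile(q[:,0],[0,5,50,95,100]),"h",np.percentile(q[:,2],[5,50,90]))
```

```text
side
76 4 V 122 h -1.6
72 9 V 118 h -1.5
68 5 V 111 h -1.7
64 5 V 112 h -2.3
60 7 V 105 h -2.3
56 7 V 88 h -1.8
52 36 V 69 h 3.0
48 7 V 71 h 7.4
44 8 V 73 h 7.6
28 4 V 71 h -1.8
24 5 V 70 h -2.1
20 8 V 73 h -2.1
12 10 V 76 h -1.7
8 6 V 76 h -0.9
4 7 V 83 h -1.2
0 4 V 91 h -1.2
-4 5 V 95 h -1.4
-8 6 V 104 h -1.6
-12 6 V 103 h -1.2
-16 6 V 100 h -1.7
-20 6 V 94 h -1.8
-24 6 V 86 h -2.3
-28 6 V 81 h -1.4
-36 9 V 78 h -1.8
-40 3 V 87 h -1.6
-44 5 V 92 h -2.5
-48 4 V 90 h -1.9
-52 5 V 108 h -2.5
-56 7 V 111 h -1.7
-60 4 V 100 h -1.5
-64 7 V 90 h -0.7
-68 4 V 73 h -0.7
top
76 24 V 140 h 1.4
72 27 V 138 h -0.3
68 24 V 133 h -0.0
64 29 V 138 h -0.1
60 27 V 131 h -1.4
56 29 V 82 h 0.2
52 31 V 76 h 0.9
48 47 V 80 h 4.1
44 9 V 86 h 7.5
40 6 V 80 h 5.3
32 9 V 82 h -1.5
28 4 V 81 h -0.8
24 8 V 81 h 0.4
20 9 V 80 h 0.5
16 6 V 100 h -1.7
12 3 V 115 h -1.0
8 4 V 117 h -1.9
0 3 V 118 h 0.8
-4 8 V 126 h -0.6
-8 6 V 125 h 2.6
-12 7 V 128 h -0.1
-16 7 V 129 h 0.6
-20 8 V 105 h 0.1
-28 8 V 82 h -1.6
-32 6 V 83 h -0.1
-36 9 V 86 h -0.3
-40 13 V 85 h 0.1
-44 8 V 91 h -2.7
-48 10 V 91 h 0.2
-52 9 V 132 h 0.6
-56 8 V 154 h 0.2
-60 10 V 134 h -1.2
-64 8 V 108 h 2.8
-68 5 V 70 h 0.4
rib dark 41 [-3.4321 -0.0594  0.0064  0.0658  0.0673] [0.0362 0.0366 0.0439 0.0478 0.048 ] h [0.0032 0.0079 0.0131]
```

move_arm --plan '[[[0,0,-0.006],[0,0.0055,0.01],0.5],[[0,0,0],[0,0,0.02],0.5],[[0,0,0],[0,0,0.02],0.5],[[0,0,0],[0,0,0.015],0.5],[[0,0,0],[0,0,0.008],0.5],[[0,0,0],[0,0,0.005],0.5],[[0,0,0],[0,0,0],0.5],[[0,0,0],[0,0,0],0.5]]'

```text
time_s: 15.25
eef_pos: [0.5902, -0.222, 0.1543]
eef_rot: [[-0.289, 0.829, 0.479], [0.957, 0.252, 0.143], [-0.002, 0.5, -0.866]]
force: [-0.3, 0.0, 0.3]
opening: 0.0474
```

```bash
python3 see.py b
```

```text
t 15.25 loc mm [41.3001 -0.7627  9.9471] F loc [-0.0444  0.083   0.4065] open 0.047380093493066044 ang [-0.0099  0.1442  0.029 ]
q [-0.7371  0.0558  1.9421  0.5606  0.9343 -1.3227]
side guard roof 326 [-0.1835 -0.1759 -0.0984  0.0183  0.0781]
top guard roof 27 [-0.1582 -0.1544 -0.1385  0.0144  0.0165]
```

View pics/side_b.png

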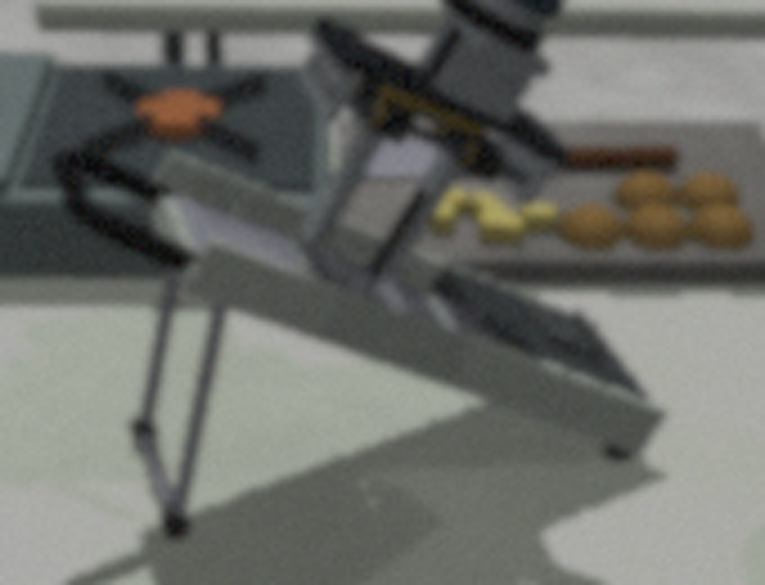

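The fingers straddle the rib (image ~(350,270)) and sit between the rails. I'll go down the rest of the way and then close lightly.

move_arm --plan '[[[0,0,0],[0.0008,0.001,0.003],0.5],[[0,0,0],[0,0,0.003],0.5],[[0,0,0],[0,0,0.002],0.5],[[0,0,0],[0,0,0.001],0.5],[[0,0,0],[0,0,0],0.5],[[0,0,0],[0,0,0],0.5],[[0,0,0],[0,0,0],0.5],[[0,0,0],[0,0,0],0.5]]'

```text
time_s: 16.35
eef_pos: [0.5949, -0.2194, 0.1464]
eef_rot: [[-0.289, 0.829, 0.478], [0.957, 0.251, 0.143], [-0.002, 0.499, -0.866]]
force: [-0.5, -0.5, 0.3]
opening: 0.0472
```

```bash
python3 -c "
from pl import *
loc()"
```

```text
t 16.35 loc mm [41.9314  0.3434  0.489 ] F loc [-0.3559 -0.387   0.5875] open 0.04723951374599112 ang [-0.0374  0.1011  0.0106]
q [-0.7273  0.074   1.9389  0.5647  0.9177 -1.3227]
```

move_arm --plan '[[[0,0,0],[0,0,0],0.7],[[0,0,0],[0,0,0],0.85],[[0,0,0],[0,0,0],1],[[0,0,0],[0,0,0],1],[[0,0,0],[0,0,0],1],[[0,0,0],[0,0,0],1],[[0,0,0],[0,0,0],1],[[0,0,0],[0,0,0],1]]' --force 6

```text
time_s: 17.35
eef_pos: [0.5968, -0.219, 0.1485]
eef_rot: [[-0.289, 0.827, 0.482], [0.957, 0.251, 0.144], [-0.002, 0.503, -0.864]]
force: [5.7, 3.0, 2.5]
opening: 0.0101
```

```bash
python3 -c "
from pl import *
loc()"
```

```text
t 17.35 loc mm [44.6634  0.2322  1.3197] F loc [ 6.7258  1.1857 -0.9502] open 0.010089383860516015 ang [0.2293 0.1303 0.0099]
q [-0.7259  0.0732  1.9367  0.5688  0.9179 -1.3228]
```

The rib is gripped (10.1 mm), and it pulled the arm about 2.7 mm uphill. That matches the bed lying 1.6 mm lower than I assumed. I'll relieve that offset, then tighten the grip.

move_arm --plan '[[[0,0,0],[0,0.001,0],1],[[0,0,0],[0,0.001,0],1],[[0,0,0],[0,0.0008,0],1],[[0,0,0],[0,0,0],1],[[0,0,0],[0,0,0],1],[[0,0,0],[0,0,0],1],[[0,0,0],[0,0,0],1],[[0,0,0],[0,0,0],1]]' --force 12

```text
time_s: 18.35
eef_pos: [0.5973, -0.2187, 0.1477]
eef_rot: [[-0.289, 0.829, 0.478], [0.957, 0.251, 0.143], [-0.002, 0.499, -0.866]]
force: [2.5, 1.2, 1.8]
opening: 0.0099
```

```bash
python3 -c "
from pl import *
loc()"
```

```text
t 18.35 loc mm [44.7136  0.334   0.4297] F loc [3.2902 0.4225 0.2046] open 0.009918452781246171 ang [-0.0383  0.1018  0.0101]
q [-0.7233  0.076   1.9339  0.5629  0.9182 -1.3169]
```

move_arm --plan '[[[0,0,0],[0,0.0004,0],1],[[0,0,0],[0,0,0],1],[[0,0,0],[0,0,0],1],[[0,0,0],[0,0,-0.001],1],[[0,0,0],[0,0,-0.001],1],[[0,0,0],[0,0,-0.001],1],[[0,0,0],[0,0,-0.001],1],[[0,0,0],[0,0,0],1]]' --force 45

```text
time_s: 19.35
eef_pos: [0.5953, -0.219, 0.1511]
eef_rot: [[-0.29, 0.829, 0.478], [0.957, 0.252, 0.144], [-0.001, 0.499, -0.867]]
force: [-0.4, 0.6, -2.1]
opening: 0.0091
```

```bash
python3 -c "
from pl import *
loc();print(state()['torque'])"
```

```text
t 19.35 loc mm [44.7107  0.6125  4.2879] F loc [-1.2179  0.7222 -1.7178] open 0.009059681050263337 ang [-0.0823  0.0646  0.0122]
q [-0.726   0.0682  1.9352  0.5599  0.926  -1.3147]
[-0.0723  0.1585  0.0023]
```

move_arm --plan '[[[0,0,0],[0,0,-0.003],1],[[0,0,0],[0,0,-0.003],1],[[0,0,0],[0,0,-0.004],1],[[0,0,0],[0,0,-0.005],1],[[0,0,0],[0,0,-0.006],1],[[0,0,0],[0,0,-0.006],1],[[0,0,0],[0,0,-0.005],1],[[0,0,0],[0,0,-0.004],1]]'

```text
time_s: 20.35
eef_pos: [0.5783, -0.2244, 0.1829]
eef_rot: [[-0.289, 0.829, 0.479], [0.957, 0.251, 0.143], [-0.002, 0.499, -0.866]]
force: [0.6, 0.1, -1.2]
opening: 0.0102
```

```bash
python3 see.py c
python3 - <<'E'
from pl import *
for n in("side","top"):
    p,d,P=load(n);s=state();X=s["eef_rot"]
    L=(P-O)@A
    # insert upper face: expected h
    M=(abs(L[...,1])<.05)&(L[...,0]>-.02)&(L[...,0]<.03)&(L[...,2]>.015)&(L[...,2]<.055)
    if M.sum()>30:
        m,nn,r,k=fit(P[M]);print(n,k,"normal in bed frame",A.T@nn,"h",np.median(L[M][:,2]))
E
```

```text
t 20.35 loc mm [45.1915  0.3785 40.8233] F loc [-0.038  -0.1072 -1.351 ] open 0.010173803655560787 ang [-0.034   0.109   0.0135]
q [-0.7565 -0.0037  1.9452  0.5428  0.9924 -1.3047]
side guard roof 278 [-0.1834 -0.1778 -0.1077  0.0187  0.0596]
top guard roof 45 [-0.181  -0.1797 -0.1571 -0.1367 -0.0272]
side 111 normal in bed frame [0.0057 0.0098 0.9999] h 0.03802867694410421
top 52 normal in bed frame [-0.0477  0.0544  0.9974] h 0.03873662155659602
```

View pics/side_c.png

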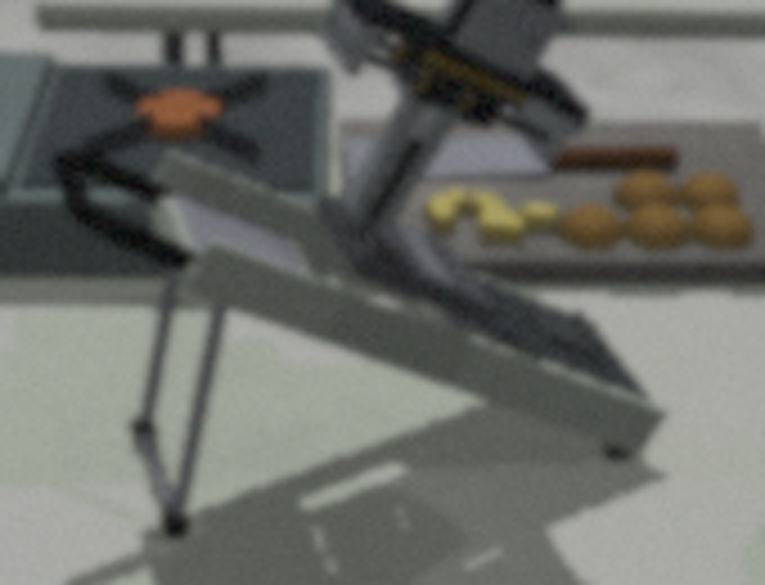

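The insert is out of its recess, about 40 mm up and within 1° of the bed's normal, held at about (345,235). I'll check the peeler's extent in tray axes and plan the carry.

Run:
```python
from pl import *
C=np.array([.566,.245,.003]);a=np.radians(9.2);B=np.array([[np.cos(a),-np.sin(a),0],[np.sin(a),np.cos(a),0],[0,0,1]])
for n in("top","side"):
    p,d,P=load(n);L=(P-C)@B;V=cv2.cvtColor(p,cv2.COLOR_RGB2HSV)[...,2]
    f=(abs(L[...,0])<.14)&(abs(L[...,1])<.105)
    print(n,"floor h",np.median(L[f][:,2]))
    M=(abs(L[...,0])<.13)&(abs(L[...,1])<.095)&(V<60);q=L[M]
    print("dark",M.sum(),np.percentile(q,[0,3,50,97,100],axis=0) if M.sum() else 0)
    w=(abs(L[...,2]-.02)<.012)&(abs(L[...,0])<.2)&(abs(L[...,1])<.16)
    for ax in(0,1):
        o=1-ax;z=L[w&(abs(L[...,o])<.06)][:,ax];print("wall ax",ax,np.median(z[z<-.1]),np.median(z[z>.1]))
# plan
s=state()
RP=np.stack([[-np.sin(a),np.cos(a),0],[np.cos(a),np.sin(a),0],[0,0,-1]],1)
tgt=C+B@np.array([.002,0,0])
rows(s["eef_pos"],s["eef_rot"],[(s["eef_pos"]+A[:,2]*.06+np.array([0,0,.04]),RT,4),([tgt[0],tgt[1]-.05,.24],RP,14),([tgt[0],tgt[1],.12],RP,6)],1)
```

```text
top floor h -0.00012631488783887163
dark 106 [[ 0.0765 -0.0936 -0.0013]
 [ 0.0783 -0.0886  0.0031]
 [ 0.0902 -0.0438  0.0103]
 [ 0.1152 -0.0045  0.0171]
 [ 0.1206 -0.0003  0.0204]]
wall ax 0 -0.15755639432266672 0.15149372553384985
wall ax 1 -0.12364786060541753 0.11757442869501651
side floor h 0.0007862470744893239
dark 215 [[ 0.0797 -0.09    0.0013]
 [ 0.0816 -0.0848  0.0038]
 [ 0.0935 -0.0284  0.0118]
 [ 0.1148 -0.0001  0.015 ]
 [ 0.1192  0.0015  0.0166]]
wall ax 0 -0.14823673788093994 0.11846920536942504
wall ax 1 -0.11500107930737752 0.12223080592450349
[[-0.0, 0.001, 0.0],[-0.0001, 0.005, -0.0237],1],
[[-0.0, 0.0, 0.0],[0.0, 0.005, -0.0236],1],
[[-0.0, 0.001, 0.0],[-0.0, 0.005, -0.0237],1],
[[-0.0, 0.0, 0.0],[-0.0, 0.005, -0.0236],1],
[[0.037, -0.002, 0.009],[0.0289, 0.0075, 0.0072],1],
[[0.038, -0.003, 0.01],[0.029, 0.0075, 0.0069],1],
[[0.037, -0.002, 0.009],[0.0291, 0.0075, 0.0065],1],
[[0.037, -0.003, 0.009],[0.0292, 0.0075, 0.0062],1],
[[0.038, -0.002, 0.01],[0.0292, 0.0074, 0.0058],1],
[[0.037, -0.003, 0.009],[0.0294, 0.0074, 0.0054],1],
[[0.037, -0.002, 0.009],[0.0294, 0.0072, 0.0052],1],
[[0.038, -0.003, 0.01],[0.0295, 0.0072, 0.0047],1],
[[0.037, -0.002, 0.009],[0.0296, 0.0071, 0.0045],1],
[[0.037, -0.003, 0.01],[0.0297, 0.0069, 0.0041],1],
[[0.038, -0.002, 0.009],[0.0297, 0.0069, 0.0037],1],
[[0.037, -0.003, 0.009],[0.0298, 0.0066, 0.0035],1],
[[0.037, -0.002, 0.01],[0.0299, 0.0066, 0.0031],1],
[[0.038, -0.002, 0.009],[0.0299, 0.0063, 0.0028],1],
[[-0.0, -0.0, -0.0],[0.0082, 0.0013, 0.02],1],
[[-0.0, -0.0, -0.0],[0.0082, 0.0014, 0.02],1],
[[-0.0, -0.0, -0.0],[0.0083, 0.0013, 0.02],1],
[[-0.0, -0.0, -0.0],[0.0082, 0.0014, 0.02],1],
[[-0.0, -0.0, -0.0],[0.0082, 0.0013, 0.02],1],
[[-0.0, -0.0, -0.0],[0.0082, 0.0013, 0.02],1],
end [0.5679 0.2453 0.12  ] ang err 0.036513450435698265
```

move_arm --plan '[[[0,0,0],[0,0.003,-0.012],1],[[0,0,0],[0,0.005,-0.0237],1],[[0,0,0],[0,0.005,-0.0237],1],[[0,0,0],[0,0.005,-0.0237],1],[[0,0,0],[0,0.002,-0.0117],1],[[0.037,-0.002,0.009],[0.015,0.0075,0.0072],1],[[0.038,-0.003,0.01],[0.029,0.0075,0.0069],1],[[0.037,-0.002,0.009],[0.0291,0.0075,0.0065],1]]'

```text
time_s: 21.45
eef_pos: [0.5573, -0.1535, 0.2667]
eef_rot: [[-0.261, 0.886, 0.383], [0.965, 0.238, 0.109], [0.005, 0.398, -0.917]]
force: [-0.1, 0.1, -1.2]
opening: 0.0092
```

move_arm --plan '[[[0.037,-0.003,0.009],[0.0292,0.0075,0.0062],1],[[0.038,-0.002,0.01],[0.0292,0.0074,0.0058],1],[[0.037,-0.003,0.009],[0.0294,0.0074,0.0054],1],[[0.037,-0.002,0.009],[0.0294,0.0072,0.0052],1],[[0.038,-0.003,0.01],[0.0295,0.0072,0.0047],1],[[0.037,-0.002,0.009],[0.0296,0.0071,0.0045],1],[[0.037,-0.003,0.01],[0.0297,0.0069,0.0041],1],[[0.038,-0.002,0.009],[0.0297,0.0069,0.0037],1]]'

```text
time_s: 22.45
eef_pos: [0.568, 0.0917, 0.2465]
eef_rot: [[-0.187, 0.977, 0.107], [0.982, 0.185, 0.025], [0.005, 0.11, -0.994]]
force: [0.4, -0.9, -0.7]
opening: 0.0093
```

move_arm --plan '[[[0.037,-0.003,0.009],[0.0298,0.0066,0.0035],1],[[0.037,-0.002,0.01],[0.0299,0.0066,0.0031],1],[[0.038,-0.002,0.009],[0.0299,0.0063,0.0028],1],[[0,0,0],[0.02,0.0013,0.01],1],[[0,0,0],[0.015,0.0014,0.01],1],[[0,0,0],[0.01,0.0013,0.01],1],[[0,0,0],[0.005,0,0.01],1],[[0,0,0],[0,0,0],1]]'

```text
time_s: 23.45
eef_pos: [0.5674, 0.2319, 0.1978]
eef_rot: [[-0.159, 0.987, -0.003], [0.987, 0.159, -0.001], [-0.001, -0.003, -1.0]]
force: [-0.4, -0.6, -2.1]
opening: 0.0092
```

```bash
cat > tr.py <<'E'
from pl import *
C=np.array([.566,.245,.003]);a=np.radians(9.2);B=np.array([[np.cos(a),-np.sin(a),0],[np.sin(a),np.cos(a),0],[0,0,1]])
RP=np.stack([[-np.sin(a),np.cos(a),0],[np.cos(a),np.sin(a),0],[0,0,-1]],1)
tgt=C+B@np.array([.002,0,0])
def tl():
    s=state();print("t",s["time_s"],"pos",s["eef_pos"],"tray mm",B.T@(s["eef_pos"]-C)*1000,"F",s["force"],"T",s["torque"],"open",s["opening"],"rot to RP",(Ro.from_matrix(s["eef_rot"]).inv()*Ro.from_matrix(RP)).as_rotvec());return s
E
python3 - <<'E'
from tr import *
s=tl()
for n in("side","top"):
    p,d=imaging.capture(n);P=cloud(n,d);L=(P-C)@B;z0=s["eef_pos"][2]-C[2]
    l=B.T@(s["eef_pos"]-C)
    M=(abs(L[...,1]-l[1])<.04)&(L[...,0]<l[0]-.02)&(L[...,0]>l[0]-.09)&(abs(L[...,2]-z0)<.02)
    if M.sum()>20:
        m,nn,r,k=fit(P[M]);print(n,k,"insert normal",nn,"z-tcp",np.median(L[M][:,2])-z0)
rows(s["eef_pos"],s["eef_rot"],[([tgt[0],tgt[1],.06],RP,6)],1)
E
```

```text
t 23.45 pos [0.5674 0.2319 0.1978] tray mm [ -0.6883 -13.1172 194.8349] F [-0.4464 -0.6412 -2.1046] T [ 0.007  -0.1628 -0.0051] open 0.009160426062217336 rot to RP [-0.0029  0.0008 -0.0009]
side 811 insert normal [-0.0053  0.0008  1.    ] z-tcp -0.0023047341725995207
top 125 insert normal [-0.0091  0.0566  0.9984] z-tcp -0.0022924480881253984
[[-0.0, 0.0, -0.0],[0.0022, 0.0005, 0.023],1],
[[-0.001, 0.0, -0.0],[0.0022, 0.0005, 0.0229],1],
[[-0.0, 0.0, -0.0],[0.0022, 0.0005, 0.023],1],
[[-0.001, 0.001, -0.001],[0.0022, 0.0005, 0.023],1],
[[-0.0, -0.0, 0.0],[0.0022, 0.0005, 0.023],1],
[[-0.001, -0.0, 0.0],[0.0022, 0.0004, 0.0229],1],
end [0.5679 0.2453 0.06  ] ang err 0.009912806949341215
```

move_arm --plan '[[[0,0,0],[0.0022,0.0005,0.023],1],[[-0.001,0,0],[0.0022,0.0005,0.023],1],[[0,0,0],[0.0022,0.0005,0.023],1],[[-0.001,0,0],[0.0022,0.0005,0.025],1],[[0,0,0],[0.0022,0.0005,0.025],1],[[-0.001,0,0],[0.0022,0.0005,0.024],1],[[0,0,0],[0,0,0.015],1],[[0,0,0],[0,0,0.008],1]]'

```text
time_s: 24.55
eef_pos: [0.5693, 0.2454, 0.0328]
eef_rot: [[-0.159, 0.987, 0.002], [0.987, 0.159, -0.0], [-0.001, 0.002, -1.0]]
force: [-0.4, 1.3, -1.4]
opening: 0.0092
```

move_arm --plan '[[[0,0,0],[0,0,0.004],1],[[0,0,0],[0,0,0.003],1],[[0,0,0],[0,0,0.001],1],[[0,0,0],[0,0,0.001],1],[[0,0,0],[0,0,0.0],1],[[0,0,0],[0,0,0],1],[[0,0,0],[0,0,0],1],[[0,0,0],[0,0,0],1]]'

```text
time_s: 25.55
eef_pos: [0.5692, 0.2457, 0.0242]
eef_rot: [[-0.159, 0.987, 0.002], [0.987, 0.159, -0.0], [-0.001, 0.002, -1.0]]
force: [0.1, -0.3, -1.3]
opening: 0.0093
```

```bash
python3 -c "
from tr import *
tl()"
```

```text
t 25.55 pos [0.5692 0.2457 0.0242] tray mm [ 3.2345  0.2356 21.1984] F [ 0.1012 -0.3351 -1.2642] T [ 0.0103 -0.2319  0.0432] open 0.009258045142613091 rot to RP [ 0.0024  0.0006 -0.0008]
```

move_arm --plan '[[[0.002,0,0],[0,0,0.002],1],[[0,0,0],[0,0,0.0015],1],[[0,0,0],[0,0,0.001],1],[[0,0,0],[0,0,0.001],1],[[0,0,0],[0,0,0.0005],1],[[0,0,0],[0,0,0.0005],1],[[0,0,0],[0,0,0],1],[[0,0,0],[0,0,0],1]]'

```text
time_s: 26.55
eef_pos: [0.5692, 0.2457, 0.0178]
eef_rot: [[-0.159, 0.987, 0.0], [0.987, 0.159, -0.001], [-0.001, 0.0, -1.0]]
force: [-0.1, 0.3, -0.3]
opening: 0.0097
```

```bash
python3 -c "
from tr import *
tl()"
```

```text
t 26.55 pos [0.5692 0.2457 0.0178] tray mm [ 3.2862  0.1725 14.7717] F [-0.0797  0.2612 -0.3089] T [-0.0933 -0.0926 -0.0025] open 0.009691314305412115 rot to RP [ 0.0004  0.0006 -0.0009]
```

move_arm --plan '[[[0,0,0],[0,0,0.0004],1],[[0,0,0],[0,0,0],1],[[0,0,0],[0,0,0],1],[[0,0,0],[0,0,0],1],[[0,0,0],[0,0,0],0.88],[[0,0,0],[0,0,0],0.83],[[0,0,0],[0,0,0],0.75],[[0,0,0],[0,0,0],0.7]]' --force 5

```text
time_s: 27.55
eef_pos: [0.5691, 0.2457, 0.0171]
eef_rot: [[-0.159, 0.987, 0.0], [0.987, 0.159, -0.001], [-0.001, 0.0, -1.0]]
force: [-0.8, 0.1, -0.3]
opening: 0.0276
```

```bash
python3 -c "
from tr import *
tl()"
```

```text
t 27.55 pos [0.5691 0.2457 0.0171] tray mm [ 3.1775  0.1816 14.0929] F [-0.765   0.0891 -0.3032] T [-0.0296 -0.0779 -0.0351] open 0.027637251300684434 rot to RP [ 0.0002  0.0006 -0.0009]
```

Released. I'll withdraw straight up and then back toward the robot's side.

move_arm --plan '[[[0,0,0],[0,0,-0.005],0.7],[[0,0,0],[0,0,-0.015],0.7],[[0,0,0],[0,0,-0.03],0.7],[[0,0,0],[0,0,-0.045],0.7],[[0,0,0],[0,0,-0.05],0.7],[[0,0,0],[-0.04,0,-0.03],0.7],[[0,0,0],[-0.05,-0.02,0],0.7],[[0,0,0],[-0.05,-0.02,0],0.7]]'

```text
time_s: 28.55
eef_pos: [0.5521, 0.0999, 0.1944]
eef_rot: [[-0.16, 0.987, 0.004], [0.987, 0.16, -0.001], [-0.001, 0.003, -1.0]]
force: [1.0, -0.5, -0.9]
opening: 0.0283
```

move_arm --plan '[[[0,0,0],[-0.05,-0.02,0],0.7],[[0,0,0],[-0.05,-0.02,0],0.7],[[0,0,0],[-0.03,-0.02,0],0.7],[[0,0,0],[0,-0.02,0],0.7],[[0,0,0],[0,0,0],0.7],[[0,0,0],[0,0,0],0.7],[[0,0,0],[0,0,0],0.7],[[0,0,0],[0,0,0],0.7]]'

```text
time_s: 29.55
eef_pos: [0.4939, -0.0395, 0.1924]
eef_rot: [[-0.16, 0.987, 0.0], [0.987, 0.16, -0.0], [-0.001, 0.0, -1.0]]
force: [-0.4, 0.1, 0.5]
opening: 0.0281
```

```bash
python3 see.py z
python3 - <<'E'
from tr import *
for n in("side","top"):
    p,d,P=load(n);L=(P-C)@B;V=cv2.cvtColor(p,cv2.COLOR_RGB2HSV)[...,2]
    M=(V<100)&(abs(L[...,1])<.09)&(L[...,0]>-.12)&(L[...,0]<.05)&(L[...,2]>.007)&(L[...,2]<.03)
    q=L[M];print(n,M.sum(),np.percentile(q,[2,50,98],axis=0))
    F=M&(abs(L[...,2]-.012)<.005);print("face",fit(P[F]))
    K=(V<60)&(abs(L[...,1])<.1)&(L[...,0]>.07)&(L[...,0]<.13);print("peeler dark",np.percentile(L[K],[3,50,97],axis=0))
    cv2.imwrite("pics/end_%s.png"%n,cv2.resize(p[:,:,::-1],(768,576)))
E
```

```text
t 29.55 loc mm [ 26.3684 201.8302  62.5783] F loc [-0.0153  0.2262  0.6311] open 0.02805869085614743 ang [-29.9468   2.0359  -7.4778]
q [-0.3089 -0.1122  1.9582 -0.0004  1.2953 -0.4693]
side guard roof 201 [-0.1839 -0.1786 -0.1126 -0.06   -0.0565]
top guard roof 699 [-0.1905 -0.1858 -0.1138 -0.0634 -0.0597]
side 1629 [[-0.0902 -0.0445  0.0079]
 [-0.0445  0.0132  0.0128]
 [ 0.0156  0.0499  0.0234]]
face (array([0.5195, 0.2464, 0.0157]), array([-0.003 ,  0.0048,  1.    ]), np.float64(0.0008194986714100648), 1156)
peeler dark [[ 0.0817 -0.0853  0.0046]
 [ 0.0935 -0.0274  0.0118]
 [ 0.115   0.0006  0.0149]]
top 585 [[-0.0957 -0.0485  0.0075]
 [-0.0452  0.0033  0.0123]
 [ 0.0111  0.047   0.0231]]
face (array([0.519 , 0.24  , 0.0144]), array([-0.0141,  0.0189,  0.9997]), np.float64(0.0013205831785306282), 317)
peeler dark [[ 0.0779 -0.0898  0.0031]
 [ 0.0904 -0.0435  0.011 ]
 [ 0.1125 -0.0028  0.0185]]
```

View pics/end_side.png

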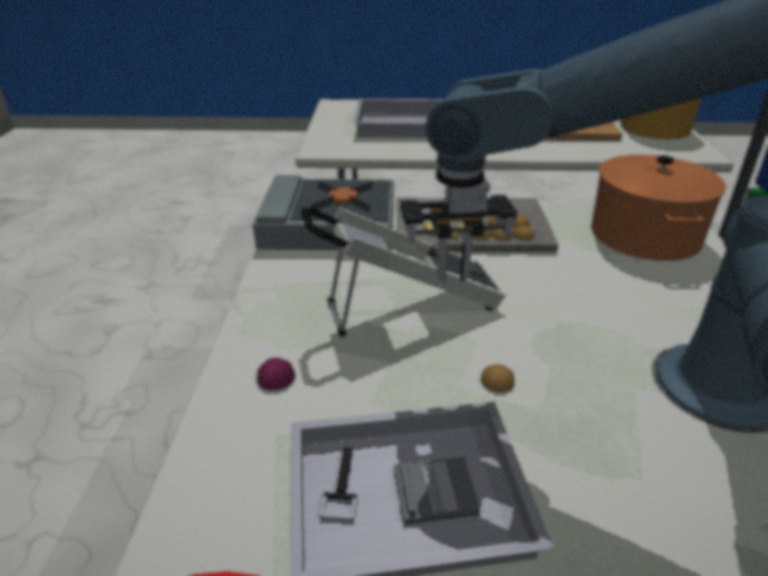

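View pics/end_top.png

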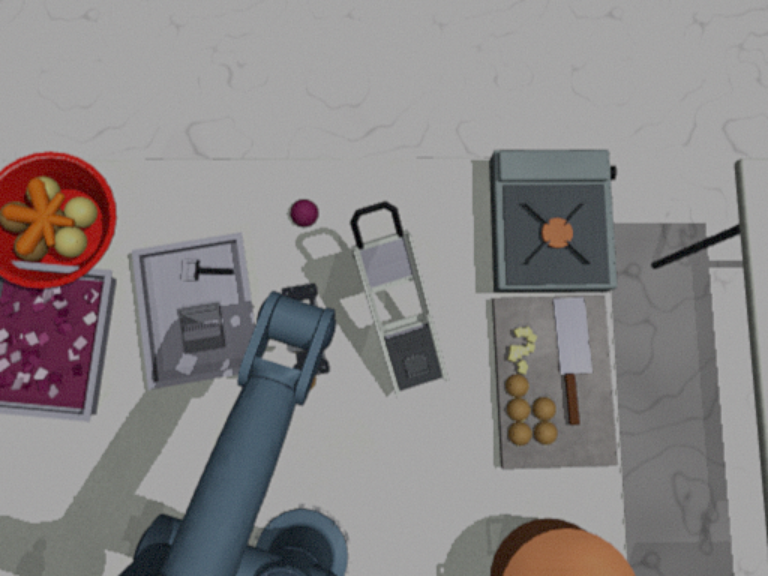

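In the side view the insert lies flat at (440,488), blade side up, clear of the peeler at (340,490), with the onion (276,374) and potato (497,378) unmoved. In the top view the guard is at the low end (413,355), the recess is empty and the cleaver hasn't moved. Handing in.

```bash
python3 -c "
from bench import env
print(env.hand_in())"
```

```text
the job is handed in; nothing more can be done
None
```

The insert is lying flat and blade side up on the tray floor, and the job was handed in at about 29.6 s of the 61 s allowed. The hand-in gives no verdict.

**What I did:** I held the spring tab at its stop and slid the guard down the bed. The most I saw on the tab was about 18 N, against the 40 N limit. I then gripped the insert by its rib, lifted it about 40 mm square to the bed, and lowered it onto the tray until the floor took its weight. After letting go, I drew the arm clear.

**Last checks:**
- **Guard:** it is still down. Its roof edge moved about 129 mm by the camera, which I read as being at the 130 mm stop.
- **Insert:** it is within about 0.3° of flat by the side camera. Its upper face is about 12–13 mm above the tray floor, as it should be for a 12 mm plate. Its centre is at about (−0.04, 0.00) m in the tray's axes.
- **Other things:** the gap to the peeler is about 50 mm or more. The peeler measures where it was at the start, and the onion, potato and cleaver look unmoved in the pictures.

**Disagreements:**
- **Bed height:** by touch the bed was about 1.6 mm lower than the top camera showed, which put the rib about 2.7 mm further uphill. I corrected for this before lifting.
- **Insert tilt:** the top camera's depth is noisier and gave about 1.4°, still inside the 3° limit.

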